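# Load the transfer station

## Task

Set the workpiece carrier on the open end of the transfer track and slide it in to the end stop so that its own edge lifts the hinged catch and the catch drops fully down behind it; do not touch the catch. Then, with the carrier held there, stand the tall turned housing upright in the carrier's nest, right down on its floor. Set the two parts down rather than dropping them, and leave everything else where it is.

Things in the scene. Friction and masses are not known exactly. Their poses are not given: they have to be found in the camera images.
- track: Transfer track clamped to the table (never moves), placed and turned anew each time: grey base plate 310 x 134 mm. Origin: at table height on its centre line; x = travel, from the open infeed end (x = -142 mm) to the end stop (face of two buffers at x = 151 mm, 40 mm high), y = left of travel, z up. The carrier rides on two steel strips, tops 20 mm above the table.
- track_infeed (a point): Point on the riding surface (20 mm above the table) at track x = -80 mm: where the carrier's origin is when it stands at the infeed, clear of the catch. From x = -142 to -32 mm nothing stands higher than the strips, so the carrier can be set down there from above.
- track_mouth (a point): Point on the riding surface at track x = 0, where the side guides begin: two rails 94 mm apart inside, 36 mm high, running to x = 152 mm. Ahead of them a flared mouth, about 119 mm wide at x = -32 mm, narrows to 94 mm. The catch's bracket stands outside the left guide (y = 67 to 74 mm, x = -33 to 11 mm, 52 mm high).
- track_home (a point): Point on the riding surface at track x = 101 mm: where the carrier's origin is when it touches the end stop, 181 mm beyond track_infeed. From x = 75 to 152 mm two hold-down strips overhang the carrier's side edges by 8 mm, 36 to 40 mm above the table (4 mm over the plate), so it gets there only by sliding.
- catch (a joint): Gravity catch: dark steel arm, hinged across the track's left side (x = -11 mm, 44 mm up), over the carrier's left edge (track y = 32 to 43 mm), 70 g, no spring. Rad: 0 = fully down; about 0.2 = riding on the carrier's plate; at most 1.1. The leading edge lifts it with under 2 N; it drops behind the trailing edge when the carrier's origin passes about x = 98 mm and then holds it from going back beyond x = 95 mm.
- catch_nose (a point): Lower corner of the catch's end face, 56 mm beyond its hinge: at track x = 45 mm, y = 37.5 mm, 22 mm above the table when down (the riding carrier's plate is 20 to 32 mm above the table).
- carrier: Workpiece carrier, about 0.55 kg: black plate 100 (x) x 90 (y) x 12 mm with a square aluminium nest block 50 x 50 mm in its middle, 12 to 52 mm above the underside, with a round bore. Same after a half turn. Starts flat on the table left or right of the track. Origin: centre of the underside; z up. In the track its x lies along the track's x.
- carrier_grip (a point): On the nest block's axis, 40 mm above the carrier's underside: a good height for the middle of the finger pads (tips over the 12 mm plate). Grip the block's 50 mm along the carrier's x, a finger towards each end of travel: so the fingers pass clear of the catch; fingers on the block's y sides would hit it.
- carrier_nest (a point): Centre of the floor of the nest's bore, 24 mm above the carrier's underside: bore 38 mm diameter, 28 mm deep, mouth 52 mm above the carrier's underside.
- housing: Tall turned aluminium housing, about 0.22 kg, upright: round body 34 mm diameter up to 76 mm height (narrow groove at 40 to 45 mm), then a neck 24 mm diameter; 90 mm tall, lower edge chamfered 3 mm. Starts on the table on the other side of the track from the carrier. Origin: centre of the underside; z up.
- cap: Bystander, leave alone: short flanged aluminium cap, flange 60 mm, 30 mm tall. Origin: its underside.
- spacer: Bystander, leave alone: steel spacer ring, 56 mm outside, 36 mm hole, 22 mm tall. Origin: its underside.
- air_cylinder: Bystander, leave alone: square pneumatic cylinder lying down, 44 x 44 mm, 150 mm long with its rod. Origin: its underside.
- screwdriver: Bystander, leave alone: screwdriver lying down. Origin: its underside.
- oil_bottle: Bystander, leave alone: white oil bottle, 48 mm diameter, 120 mm tall. Origin: its underside.
- parts_bin: Bystander, leave alone: open grey parts bin, 100 x 140 x 60 mm tall. Origin: its underside.
Things that resemble listed ones, but are neither listed nor needed, are in the scene too. Leave any blue, purple or red look-alike of the carrier alone.

How it is judged:
By the outcome, as a careful person would: the job done as asked, in the order asked, and still so for the second after the job is handed in, with the robot touching nothing.
It also fails if it takes over 64 s, if anything falls off the work surface, if the arm or the gripper's body presses on something with over 40 N, if the wrist force passes 120 N, or if a joint passes its speed limit or range.

## Robot

A 6-joint arm with a two-finger parallel gripper is mounted at the origin on the work surface. World frame = base frame: x ahead of the robot, y to its left, z up, the work surface at z = 0. Lengths are in m, angles in rad, forces in N, time in s.
With the tool pointing down it reaches from about 0.3 to 0.875 m from the base axis. Payload 6.4 kg.
Tool frame: the origin (TCP) lies midway between the tips of the shut fingers; the grasp point (between the pads) lies ctrl.grip_depth behind it (ctrl.grip_depth is the distance from the TCP to the grasp point, in m); x points along the fingers, y is the direction in which the jaws open and shut, and the axes are right-handed (so a half turn about x gives the same grasp; the last joint's range is limited). The gripper opens to 85 mm and grips with 20 to 120 N. Pads are 22 mm wide; open, the fingers measure 114 mm over their backs; the gripper's body (76 mm by 85 mm) begins 54 mm behind the grasp point. The pads swing forward as they close: fully open they stand 13 mm farther back than shut.
Start: joints at [-1.495, 0.181, 1.607, -0, 1.354, -0.206], TCP at [0.16, -0.552, 0.231] pointing down, gripper open.
Joint ranges: [-2.99, 2.99], [-0.89, 2.07], [0.3, 2.58], [-1.14, 4.28], [0, 2.63], [-3.12, 3.12]. Speed limits (rad/s): [2.57, 2.57, 3.01, 3.14, 3.14, 3.14].

## Interface

Orientations are given as a unit quaternion [w, x, y, z].
In Python, from bench import ctrl gives the robot as it stands.
- The arm moves only by the tool carry_out, never from a script. Its argument "motion" is one flat list of numbers, 7 for each row, row after row: the turn, a rotation vector about the tool's x, y, z in degrees, then the shift along the tool's x, y, z in m, then the gripper's target within -1 to 1 (shut at 1, half-way at 0, fully open at -1). A call has 1 to 10 rows; each row shifts and turns the pose as measured when the row begins, along the tool's axes as they then stand; what a row does not reach is not made up. A row lasts 1/10 s, in which the tool goes at most 50 mm and 8.59 degrees, less where a joint would pass 70% of its speed; a pose out of reach is approached as far as the arm can. A call with a gripper value outside its range is refused whole. The fingers move at their own pace and stop on an object; the grip force is fixed at half the most. Time passes only in rows, so rows that do not move let the fingers close. It gives the time, the measured TCP pose, the force and the opening at its end, in the units of the state.
- ctrl.get_obs(): the state, without advancing time (a new reading comes with each control period).
- ctrl.camera(name): name is "side" or "top"; returns the picture (480x640x3 uint8, blue, green, red); there is no depth.
- ctrl.camera_params(name): a dict with "mtx" (3x3 intrinsics, pixels), "pose" (4x4, takes a point from camera to world coordinates). Camera axes: x right, y down, z forward; pixel columns grow to the right and rows downward; lengths in m; the calibration is good to about 2 mm. A picture is of the moment at which its call begins. camera_params takes no time and is no camera call.
- ctrl.hand_in(): hands the job in, once; it reports no verdict.
Trained networks look in the newest picture that a camera, given by its name, has taken for a name from the list of things; names that differ only in an ending like _2 or _b are one class to them, and where a whole thing is asked for, a point or a joint stands for the part that bears it (a point fixed in the world has none). Each returns a list of dicts, best first, with "conf" (0 to 1); they miss things now and then, are a little off and sometimes report something else, mostly with a low value. They report only what shows in the picture. A call takes as long as a camera call. They do not tell look-alikes from the thing itself.
- ctrl.boxes_of(camera, thing): "point" ([x, y, z] in m, in the coordinates of the camera as it stood for that picture, good to about 4 mm: the middle of the surface that is visible of it).
- ctrl.trace(camera, thing): "pixels" (480x640 bool, what is visible of it).
- ctrl.landmark_of(camera, thing): "point" ([x, y, z] in m, in the coordinates of the camera as it stood for that picture, good to about 4 mm: a listed point, or the origin of a listed thing).
The state is a dict: "time_s": time; "q": joint angles; "dq": joint speeds; "joint_efforts": joint torques, N m; "eef_pos": TCP position; "eef_rot": TCP orientation; "wrist_force": force on the tool from outside, world axes, zero at the start; "torque": the same for the moment, N m; "opening": opening from 0.0 (shut) to 1.0 (fully open).
Only numpy, scipy, OpenCV 4.12 (cv2) and the standard library are available. Lean on these libraries where they do the work, as an engineer would, in place of code of your own. Each camera call takes 0.05 s, during which the arm holds its last target. There are 200 camera calls.

## Working session

There is one attempt and no reset: what is moved stays moved. The work goes in short steps, Python scripts to look and compute and a tool call to move; the robot and the scene stay as the last step left them, time stands still between calls to the robot, and variables do not carry over. Pictures are saved under pics/ and viewed, about 8 in all and at most 12, crops included, and the job is handed in when it is done.

Besides the shell and the picture viewer there is one more tool, called as name(argument=value, ...), one argument or row to a line, values as JSON. carry_out: Moves the arm, as the interface text tells. Its arguments: {"type":"object","properties":{"motion":{"type":"array"}},"required":["motion"]}

```bash
mkdir -p pics; ls; cat > h.py <<'E'
import numpy as np, cv2
from bench import ctrl
from scipy.spatial.transform import Rotation as R
def w(cam,p):
    T=np.array(ctrl.camera_params(cam)["pose"]); return T[:3,:3]@np.array(p)+T[:3,3]
def px(cam,P):
    c=ctrl.camera_params(cam);T=np.linalg.inv(np.array(c["pose"]));q=T[:3,:3]@np.array(P)+T[:3,3];u=np.array(c["mtx"])@q;return (u[:2]/u[2]).round(0)
def lm(cam,thing,f="landmark_of"):
    for d in getattr(ctrl,f)(cam,thing):
        P=w(cam,d["point"]);print(cam,f[:5],thing,round(d["conf"],2),P.round(4),px(cam,P))
def st():
    o=ctrl.get_obs();print({k:np.round(o[k],4).tolist() for k in("time_s","q","eef_pos","eef_rot","wrist_force","opening")})
    return o
E
python3 - <<'E'
from h import *
st();print(ctrl.grip_depth)
for c in("top","side"):
    im=ctrl.camera(c);cv2.imwrite(f"pics/{c}0.png",im);print(np.array(ctrl.camera_params(c)["pose"]).round(3).tolist())
    for t in("carrier","carrier_grip","track","track_infeed","track_mouth","track_home","catch_nose","housing"): lm(c,t)
E
```

```text
pics
{'time_s': 0.0, 'q': [-1.4953, 0.1815, 1.608, 0.0, 1.3538, -0.2063], 'eef_pos': [0.1599, -0.5518, 0.2304], 'eef_rot': [0.0987, 0.7001, 0.0999, -0.7001], 'wrist_force': [0.4508, -0.0351, 0.088], 'opening': 1.0005}
0.0187
[[-0.003, -0.989, 0.146, 0.308], [-1.0, 0.004, 0.006, -0.006], [-0.006, -0.146, -0.989, 1.066], [0.0, 0.0, 0.0, 1.0]]
top landm carrier 0.89 [ 0.5118 -0.2763 -0.0036] [432. 219.]
top landm carrier 0.87 [ 0.1972 -0.3807 -0.0014] [481. 348.]
top landm carrier 0.78 [ 0.363   0.1637 -0.0004] [255. 279.]
top landm carrier 0.68 [ 0.3597 -0.4363  0.0012] [501. 280.]
top landm carrier 0.57 [ 0.3483 -0.2383 -0.0012] [419. 285.]
top landm carrier_grip 0.96 [ 0.3588 -0.4372  0.0393] [508. 279.]
top landm carrier_grip 0.93 [ 0.1982 -0.3823  0.0381] [488. 349.]
top landm carrier_grip 0.85 [ 0.5162 -0.2743  0.0365] [435. 214.]
top landm carrier_grip 0.77 [ 0.351  -0.2407  0.0353] [424. 283.]
top landm carrier_grip 0.73 [0.3649 0.1628 0.0393] [252. 278.]
top landm track 0.69 [ 0.5543 -0.0318  0.0032] [334. 202.]
top landm track 0.48 [ 0.5156  0.2903 -0.0021] [205. 218.]
top lan
[... 1023 characters left out ...]
rrier_grip 0.72 [ 0.5102 -0.2748  0.0363] [329. 202.]
side landm track 0.85 [ 5.505e-01 -3.750e-02  4.000e-04] [288. 251.]
side landm track_infeed 0.95 [ 0.4739 -0.0473  0.0239] [314. 249.]
side landm track_infeed 0.5 [ 0.5089 -0.2751  0.0345] [330. 203.]
side landm track_mouth 0.97 [ 0.5498 -0.0325  0.0204] [287. 246.]
side landm track_mouth 0.17 [ 0.474  -0.0457  0.0261] [313. 248.]
side landm track_home 0.76 [ 0.6527 -0.021   0.021 ] [253. 240.]
side landm catch_nose 0.58 [0.5893 0.006  0.019 ] [268. 251.]
side landm catch_nose 0.46 [ 0.569  -0.4865 -0.0016] [334. 179.]
side landm housing 0.87 [ 0.5123  0.2889 -0.    ] [245. 335.]
side landm housing 0.56 [0.6428 0.4261 0.0016] [163. 362.]
```

View pics/top0.png

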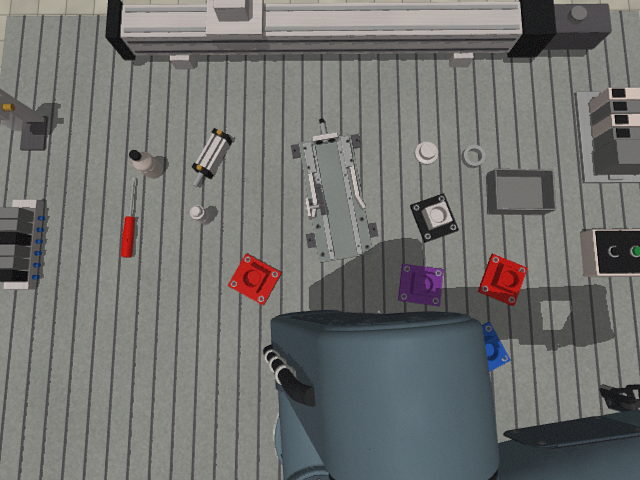

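View pics/side0.png

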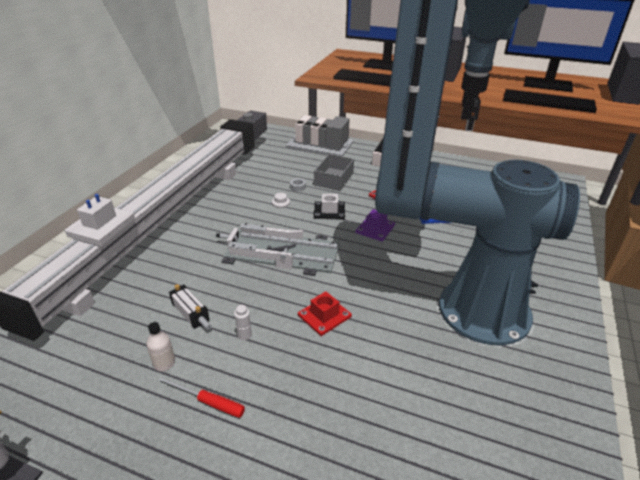

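```bash
cat >> h.py <<'E'
def rect(cam,im,x0,y0,s,z,n=400):
    # metric bird's-eye crop: n px over s metres; row 0 = largest x, col 0 = largest y
    Q=np.float32([[x0+s/2,y0+s/2],[x0+s/2,y0-s/2],[x0-s/2,y0-s/2],[x0-s/2,y0+s/2]])
    c=ctrl.camera_params(cam);T=np.linalg.inv(np.array(c["pose"]));K=np.array(c["mtx"])
    u=[]
    for a,b in Q:
        v=K@(T[:3,:3]@[a,b,z]+T[:3,3]);u.append(v[:2]/v[2])
    H=cv2.getPerspectiveTransform(np.float32(u),np.float32([[0,0],[n,0],[n,n],[0,n]]))
    return cv2.warpPerspective(im,H,(n,n),flags=cv2.INTER_CUBIC)
E
python3 - <<'E'
from h import *
im=ctrl.camera("top")
print(ctrl.camera_params("top")["mtx"])
a=rect("top",im,.514,-.275,.16,.012); b=rect("top",im,.516,.289,.16,.0)
cv2.imwrite("pics/crop.png",np.hstack([a,b]))
for d in ctrl.trace("top","carrier"):
    m=d["pixels"].astype(np.uint8)*255
    ys,xs=np.nonzero(m); print(round(d["conf"],2),xs.mean().round(),ys.mean().round(),len(xs))
    if abs(xs.mean()-434)<12 and abs(ys.mean()-217)<12:
        r=rect("top",m,.514,-.275,.16,.012)>127
        p=np.argwhere(r)[:,::-1].astype(np.float32); (c,sz,an)=cv2.minAreaRect(p)
        print("rect world",.514+.08-c[1]*.0004,-.275+.08-c[0]*.0004,np.array(sz)*.4,an,"area mm2",len(p)*.16)
for d in ctrl.trace("top","track"):
    m=d["pixels"].astype(np.uint8)*255
    ys,xs=np.nonzero(m); print(round(d["conf"],2),xs.mean().round(),ys.mean().round(),len(xs))
    if abs(xs.mean()-335)<15:
        r=rect("top",m,.55,-.03,.4,.01)>127
        p=np.argwhere(r)[:,::-1].astype(np.float32); (c,sz,an)=cv2.minAreaRect(p)
        print("track",.55+.2-c[1]*.001,-.03+.2-c[0]*.001,sz,an)
lm("top","carrier_nest");lm("side","carrier_nest");lm("top","catch","boxes_of")
E
```

```text
[[434.91145087   0.         321.33674249]
 [  0.         434.91145087 237.31728652]
 [  0.           0.           1.        ]]
0.83 502.0 280.0 1591
0.72 420.0 285.0 1623
0.68 254.0 279.0 1575
0.63 494.0 348.0 714
0.58 434.0 218.0 1504
rect world 0.5126263549804687 -0.27735643310546876 [103.33905029  95.20231934] 70.97439575195312 area mm2 9264.64
0.84 334.0 196.0 7317
track 0.5814189147949218 -0.03151348876953125 (343.5939025878906, 178.04409790039062) 80.53767395019531
0.48 320.0 200.0 141
track 0.5597008514404297 0.0018751373291015783 (82.19969940185547, 13.571036338806152) 79.87532806396484
top landm carrier_nest 0.91 [ 0.5151 -0.2751  0.0307] [435. 215.]
top landm carrier_nest 0.86 [ 0.3621 -0.4386  0.0225] [505. 278.]
top landm carrier_nest 0.83 [ 0.348  -0.2365  0.0238] [421. 284.]
top landm carrier_nest 0.77 [ 0.1937 -0.3779  0.0258] [484. 351.]
top landm carrier_nest 0.65 [0.3646 0.1666 0.024 ] [252. 278.]
side landm carrier_nest 0.75 [0.3605 0.1643 0.0207] [325. 310.]
side landm carrier_nest 0.72 [ 0.3436 -0.2365  0.0255] [376. 222.]
side landm carrier_nest 0.57 [ 0.5134 -0.2758  0.0222] [328. 205.]
side landm carrier_nest 0.5 [ 0.1881 -0.3858  0.0273] [437. 207.]
top boxes catch 0.71 [0.5549 0.0025 0.0436] [320. 198.]
top boxes catch 0.53 [ 0.5774 -0.4908  0.0107] [519. 191.]
```

View pics/crop.png

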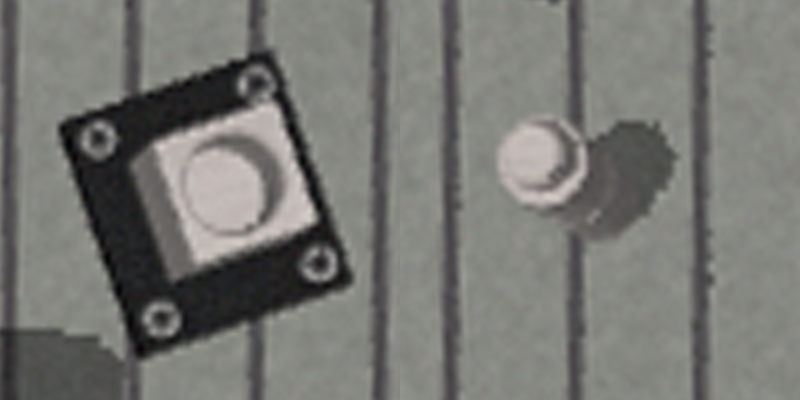

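```bash
python3 - <<'E'
from h import *
im=ctrl.camera("top")
cv2.imwrite("pics/track.png",rect("top",im,.56,-.03,.36,.02,600))
E
```

```text
(no output)
```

View pics/track.png

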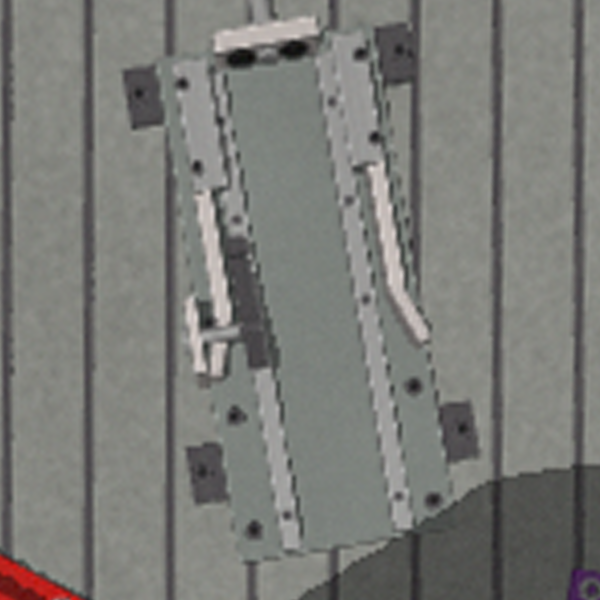

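```bash
python3 - <<'E'
from h import *
g=cv2.cvtColor(cv2.GaussianBlur(cv2.imread("pics/track.png"),(0,0),1.5),cv2.COLOR_BGR2GRAY)
L=cv2.createLineSegmentDetector(0).detect(g)[0][:,0]
for x1,y1,x2,y2 in L:
    l=np.hypot(x2-x1,y2-y1)
    a=np.degrees(np.arctan2(x2-x1,y2-y1)); a=(a+90)%180-90
    if l>70 and (3<a<15): print(np.round([x1,y1,x2,y2]),l.round(),a.round(2))
    if l>60 and abs(a)>70: print("H",np.round([x1,y1,x2,y2]),l.round(),a.round(2))
E
```

```text
H [213.  53. 318.  35.] 106.0 -80.18
[233. 325. 213. 205.] 122.0 9.42
[405. 291. 390. 203.] 89.0 9.27
[201. 223. 216. 327.] 105.0 8.49
[367. 165. 393. 304.] 141.0 10.46
H [312.  15. 218.  31.] 95.0 -80.67
```

```bash
python3 - <<'E'
from h import *
g=cv2.cvtColor(cv2.imread("pics/track.png"),cv2.COLOR_BGR2GRAY).astype(np.float32)
px_=.36/600
best=[]
def prof(yaw,xs,ys,O=(.5515,-.0337)):
    c,s=np.cos(yaw),np.sin(yaw);X,Y=np.meshgrid(xs,ys,indexing="ij")
    wx=O[0]+c*X-s*Y;wy=O[1]+s*X+c*Y
    return cv2.remap(g,np.float32((-.03+.18-wy)/px_),np.float32((.56+.18-wx)/px_),cv2.INTER_LINEAR).mean(0)
for nm,xs,ys in(("right",np.arange(-.12,.12,.001),np.arange(-.06,-.02,.0005)),("left",np.arange(-.135,-.03,.001),np.arange(.02,.06,.0005))):
    sc=[(np.square(np.diff(prof(np.radians(a),xs,ys))).sum(),a) for a in np.arange(6,13,.1)]
    a=max(sc)[1];p=prof(np.radians(a),xs,ys);d=np.diff(p)
    print(nm,round(a,2),"edges y",ys[d.argmax()],ys[d.argmin()]);
for a in (9,9.5):
  for lab,ys in (("R",np.arange(-.06,-.02,.001)),("L",np.arange(.02,.06,.001))):
    p=prof(np.radians(a),np.arange(-.12,-.03,.001),ys);print(a,lab,p.round().astype(int).tolist())
# end & front edges along x
ys=np.arange(-.025,.025,.001);xs=np.arange(-.18,-.11,.001)
O=(.5515,-.0337);yaw=np.radians(9.3);c,s=np.cos(yaw),np.sin(yaw)
X,Y=np.meshgrid(xs,ys,indexing="ij");wx=O[0]+c*X-s*Y;wy=O[1]+s*X+c*Y
print(cv2.remap(g,np.float32((-.03+.18-wy)/px_),np.float32((.56+.18-wx)/px_),cv2.INTER_LINEAR).mean(1).round().astype(int).tolist())
E
```

```text
right 9.6 edges y -0.04199999999999998 -0.03149999999999997
left 9.6 edges y 0.026000000000000006 0.023000000000000003
9 R [120, 118, 117, 116, 117, 119, 121, 123, 125, 127, 128, 128, 130, 130, 125, 115, 113, 125, 143, 155, 156, 154, 153, 153, 153, 156, 160, 155, 140, 124, 118, 121, 126, 128, 129, 129, 129, 128, 128, 128]
9 L [129, 128, 116, 100, 100, 119, 143, 156, 157, 155, 154, 153, 153, 157, 160, 157, 144, 130, 123, 123, 126, 127, 128, 129, 128, 127, 125, 123, 121, 119, 117, 116, 116, 117, 119, 121, 123, 125, 127, 128]
9.5 R [122, 120, 118, 117, 117, 118, 120, 122, 124, 126, 128, 128, 129, 130, 129, 121, 112, 115, 132, 149, 156, 155, 154, 153, 153, 153, 158, 160, 151, 134, 120, 118, 123, 127, 128, 129, 129, 129, 128, 128]
9.5 L [128, 130, 125, 110, 97, 104, 128, 150, 158, 157, 155, 154, 153, 153, 158, 160, 154, 139, 126, 122, 124, 126, 127, 128, 129, 127, 126, 124, 123, 120, 118, 116, 115, 116, 118, 120, 122, 124, 126, 127]
[0, 0, 0, 6, 16, 26, 36, 46, 56, 62, 71, 77, 77, 77, 78, 77, 77, 78, 80, 84, 87, 90, 92, 94, 95, 97, 99, 101, 102, 105, 108, 112, 116, 121, 126, 131, 133, 126, 115, 109, 114, 123, 128, 128, 128, 128, 128, 128, 128, 128, 127, 126, 126, 126, 125, 125, 125, 125, 125, 125, 125, 126, 126, 127, 127, 126, 126, 126, 126, 126]
```

```bash
cat >> h.py <<'E'
O=np.array([.552,-.036]);YAW=9.5
def tr(x,y=0.):
    a=np.radians(YAW);return O+[np.cos(a)*x-np.sin(a)*y,np.sin(a)*x+np.cos(a)*y]
def go(pos,yaw):
    """tool-frame turn (deg) and shift (m, in present axes and in axes after the turn) to reach TCP pos, jaws along world yaw (mod 180)"""
    o=st();q=o["eef_rot"];A=R.from_quat([q[1],q[2],q[3],q[0]])
    best=None
    for k in(0,180):
        y=np.radians(yaw+k);Y=np.array([np.cos(y),np.sin(y),0]);X=np.array([0,0,-1.]);B=R.from_matrix(np.c_[X,Y,np.cross(X,Y)])
        v=(A.inv()*B).as_rotvec(degrees=True)
        if best is None or np.linalg.norm(v)<np.linalg.norm(best[0]): best=(v,B)
    d=np.array(pos)-o["eef_pos"]
    print("turn",best[0].round(2),"shift now",A.inv().apply(d).round(4),"shift after",best[1].inv().apply(d).round(4))
E
python3 - <<'E'
from h import *
go([.5126,-.277,.15],20)
E
```

```text
{'time_s': 1.25, 'q': [-1.4953, 0.1808, 1.607, 0.0, 1.3538, -0.2063], 'eef_pos': [0.1599, -0.5523, 0.2313], 'eef_rot': [0.0993, 0.7001, 0.0993, -0.7001], 'wrist_force': [-0.5742, -0.0931, 1.3523], 'opening': 0.9998}
turn [86.15  0.    0.  ] shift now [ 0.0813 -0.1664 -0.4153] shift after [ 0.0813 -0.4256  0.1381]
```

carry_out(
  motion=[-8,0,0,0,0,0,-1,-8,0,0,0,0,0,-1,-8,0,0,0,0,0,-1,-8,0,0,0,0,0,-1,-8,0,0,0,0,0,-1,-8,0,0,0,0,0,-1,-8,0,0,0,0,0,-1,-8,0,0,0,0,0,-1,-8,0,0,0,0,0,-1,-8,0,0,0,0,0,-1],
)

```text
time_s: 2.25
eef_pos: [0.1599, -0.5523, 0.2313]
eef_rot: [0.539, 0.458, 0.539, -0.458]
wrist_force: [0.1, 0.2, -0.2]
opening: 1.001
```

carry_out(
  motion=[-7,0,0,0,0,0,-1,-6.8,0,0,0,0,0,-1,0,0,0,0,0.045,-0.0146,-1,0,0,0,0,0.045,-0.0146,-1,0,0,0,0,0.045,-0.0146,-1,0,0,0,0,0.045,-0.0146,-1,0,0,0,0,0.045,-0.0146,-1,0,0,0,0,0.045,-0.0146,-1,0,0,0,0,0.045,-0.0146,-1,0,0,0,0,0.045,-0.0146,-1],
)

```text
time_s: 3.25
eef_pos: [0.4473, -0.2966, 0.2316]
eef_rot: [0.592, 0.388, 0.589, -0.39]
wrist_force: [1.5, -1.0, 0.3]
opening: 0.996
```

```bash
python3 - <<'E'
from h import *
go([.5126,-.277,.12],20)
E
```

```text
{'time_s': 3.25, 'q': [-0.8053, 0.0923, 1.7057, -0.0026, 1.3393, -1.2114], 'eef_pos': [0.4473, -0.2966, 0.2316], 'eef_rot': [0.5919, 0.3875, 0.5894, -0.3899], 'wrist_force': [1.4717, -1.0327, 0.2632], 'opening': 0.9963}
turn [3.3  0.28 0.04] shift now [0.1116 0.0678 0.0073] shift after [0.1116 0.0681 0.0039]
```

carry_out(
  motion=[1.6,0.1,0,0.028,0.017,0.0015,-1,1.7,0.1,0,0.028,0.017,0.001,-1,0,0,0,0.028,0.017,0.001,-1,0,0,0,0.028,0.017,0.001,-1,0,0,0,0,0,0,-1],
)

```text
time_s: 3.75
eef_pos: [0.521, -0.2703, 0.1187]
eef_rot: [0.583, 0.403, 0.578, -0.404]
wrist_force: [0.0, 0.7, -1.0]
opening: 0.999
```

```bash
python3 - <<'E'
from h import *
go([.5126,-.277,.019],20)
im=ctrl.camera("side");cv2.imwrite("pics/s1.png",cv2.resize(im[120:300,230:430],None,fx=3,fy=3,interpolation=cv2.INTER_CUBIC))
lm("side","carrier_grip");lm("top","carrier_grip")
E
```

```text
{'time_s': 3.75, 'q': [-0.6805, 0.325, 1.6733, -0.0006, 1.1359, -1.0368], 'eef_pos': [0.521, -0.2703, 0.1187], 'eef_rot': [0.5833, 0.403, 0.5781, -0.4038], 'wrist_force': [0.0192, 0.7229, -1.0362], 'opening': 0.9994}
turn [ 0.43  0.38 -0.19] shift now [ 0.0997 -0.0105  0.0027] shift after [ 0.0997 -0.0101  0.0034]
side landm carrier_grip 0.92 [0.3598 0.1625 0.0439] [326. 303.]
side landm carrier_grip 0.66 [ 0.5111 -0.2791  0.0363] [330. 201.]
side landm carrier_grip 0.63 [ 0.3484 -0.2382  0.0381] [375. 218.]
side landm carrier_grip 0.42 [ 0.6524 -0.0199  0.0223] [253. 240.]
top landm carrier_grip 0.89 [0.3689 0.1619 0.0398] [253. 276.]
top landm carrier_grip 0.84 [ 0.3502 -0.243   0.0405] [425. 283.]
top landm carrier_grip 0.81 [ 0.5151 -0.2721  0.0369] [434. 214.]
top landm carrier_grip 0.74 [ 0.1951 -0.3802  0.0347] [487. 351.]
top landm carrier_grip 0.68 [ 0.3591 -0.4344  0.0398] [507. 279.]
```

View pics/s1.png

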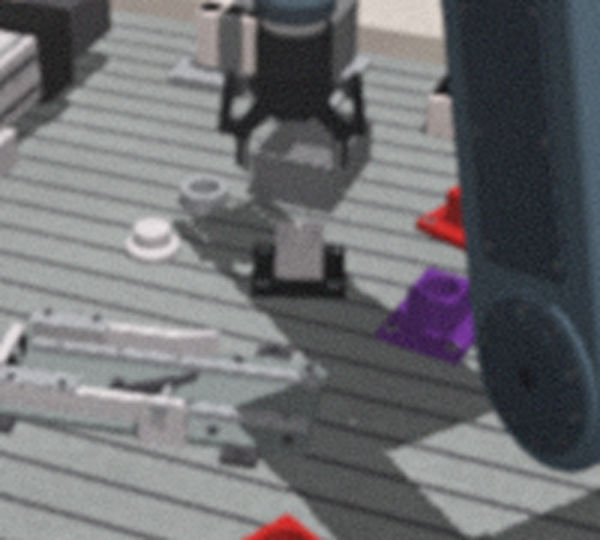

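The crop shows the gripper above the black carrier (block at 300,250), with the fingers at 245 and 345 on either side of it. I'll correct and go down.

carry_out(
  motion=[0.4,0.4,-0.2,0,-0.0098,0.0032,-1,0,0,0,0.03,0,0,-1,0,0,0,0.03,0,0,-1,0,0,0,0.025,0,0,-1,0,0,0,0.006,0,0,-1,0,0,0,0,0,0,-1],
)

```text
time_s: 4.5
eef_pos: [0.5155, -0.2918, 0.0435]
eef_rot: [0.587, 0.406, 0.568, -0.41]
wrist_force: [0.5, -0.2, 0.4]
opening: 1.001
```

```bash
python3 - <<'E'
from h import *
go([.5126,-.277,.019],20)
E
```

```text
{'time_s': 4.5, 'q': [-0.7141, 0.4341, 1.7043, -0.0025, 0.9766, -1.0538], 'eef_pos': [0.5155, -0.2918, 0.0435], 'eef_rot': [0.5868, 0.4062, 0.5683, -0.4095], 'wrist_force': [0.4888, -0.1974, 0.4329], 'opening': 1.0014}
turn [-0.46  1.39 -0.64] shift now [ 0.0241  0.0019 -0.0155] shift after [ 0.0245  0.0023 -0.0149]
```

carry_out(
  motion=[0,0,0,0,0.001,-0.007,-1,-0.4,1.4,-0.6,0,0.001,-0.008,-1,0,0,0,0,0,0,-1,0,0,0,0,0,0,-1],
)

```text
time_s: 4.9
eef_pos: [0.5141, -0.2785, 0.0489]
eef_rot: [0.581, 0.406, 0.577, -0.406]
wrist_force: [0.8, 0.6, -0.6]
opening: 0.999
```

```bash
python3 - <<'E'
from h import *
go([.5126,-.277,.019],20)
E
```

```text
{'time_s': 4.9, 'q': [-0.6999, 0.4228, 1.7066, 0.0012, 1.0065, -1.0482], 'eef_pos': [0.5141, -0.2785, 0.0489], 'eef_rot': [0.581, 0.4061, 0.5769, -0.4058], 'wrist_force': [0.8093, 0.5768, -0.6122], 'opening': 0.9991}
turn [-0.08  0.25 -0.21] shift now [ 0.0299 -0.001  -0.002 ] shift after [ 0.0299 -0.0009 -0.0019]
```

carry_out(
  motion=[0,0.2,-0.2,0.01,-0.001,-0.002,-1,0,0,0,0.01,0,0,-1,0,0,0,0.008,0,0,-1,0,0,0,0.002,0,0,-1,0,0,0,0,0,0,-1],
)

```text
time_s: 5.4
eef_pos: [0.5125, -0.2765, 0.0161]
eef_rot: [0.579, 0.406, 0.579, -0.406]
wrist_force: [-0.6, -0.2, 0.1]
opening: 1.0
```

```bash
python3 - <<'E'
from h import *
go([.5126,-.277,.019],20)
E
```

```text
{'time_s': 5.4, 'q': [-0.6981, 0.4755, 1.7138, -0.0006, 0.9518, -1.0463], 'eef_pos': [0.5125, -0.2765, 0.0161], 'eef_rot': [0.5793, 0.4055, 0.579, -0.4059], 'wrist_force': [-0.613, -0.1634, 0.0763], 'opening': 0.9997}
turn [-0.03  0.04  0.01] shift now [-0.0029 -0.0001  0.0005] shift after [-0.0029 -0.0001  0.0005]
```

carry_out(
  motion=[0,0,0,-0.003,0,0,-1,0,0,0,0,0,0,0,0,0,0,0,0,0,1,0,0,0,0,0,0,1,0,0,0,0,0,0,1,0,0,0,0,0,0,1,0,0,0,0,0,0,1,0,0,0,0,0,0,1,0,0,0,0,0,0,1],
)

```text
time_s: 6.3
eef_pos: [0.5126, -0.2768, 0.0198]
eef_rot: [0.579, 0.406, 0.579, -0.406]
wrist_force: [-0.5, 0.1, -1.3]
opening: 0.57
```

carry_out(
  motion=[0,0,0,-0.01,0,0,1,0,0,0,-0.02,0,0,1,0,0,0,-0.03,0,0,1,0,0,0,-0.03,0,0,1,0,0,0,-0.02,0,0,1,0,0,0,0,0,0,1,0,0,0,0,0,0,1],
)

```text
time_s: 7.0
eef_pos: [0.509, -0.2735, 0.1312]
eef_rot: [0.576, 0.406, 0.583, -0.406]
wrist_force: [-0.8, -0.2, -6.3]
opening: 0.575
```

```bash
python3 - <<'E'
from h import *
print(tr(-.08)); p=tr(-.08)
go([*p,.12],YAW)
lm("side","carrier");lm("side","carrier_grip")
E
```

```text
[ 0.47309715 -0.04920381]
{'time_s': 7.0, 'q': [-0.6981, 0.3013, 1.6755, -0.0007, 1.1749, -1.0463], 'eef_pos': [0.509, -0.2735, 0.1312], 'eef_rot': [0.5755, 0.4058, 0.5827, -0.4056], 'wrist_force': [-0.8195, -0.2152, -6.3474], 'opening': 0.5747}
turn [10.47 -0.45  0.36] shift now [ 0.0129  0.043  -0.223 ] shift after [ 0.0112  0.0016 -0.2272]
side landm carrier 0.79 [ 0.363   0.1641 -0.001 ] [324. 316.]
side landm carrier 0.74 [ 0.3487 -0.2413 -0.0007] [375. 228.]
side landm carrier 0.51 [ 0.3596 -0.4443 -0.0013] [388. 195.]
side landm carrier_grip 0.92 [0.3598 0.1625 0.0439] [326. 303.]
side landm carrier_grip 0.66 [ 0.5111 -0.2791  0.0363] [330. 201.]
side landm carrier_grip 0.63 [ 0.3484 -0.2382  0.0381] [375. 218.]
side landm carrier_grip 0.42 [ 0.6524 -0.0199  0.0223] [253. 240.]
```

carry_out(
  motion=[5.2,-0.2,0.2,0,0,0,1,5.2,-0.2,0.2,0,0,0,1,0,0,0,0,0,-0.02,1,0,0,0,0,0,-0.035,1,0,0,0,0,0,-0.035,1,0,0,0,0,0,-0.035,1,0,0,0,0,0,-0.035,1,0,0,0,0,0,-0.03,1,0,0,0,0,0,-0.02,1,0,0,0,0,0,0,1],
)

```text
time_s: 8.1
eef_pos: [0.4642, -0.0547, 0.1159]
eef_rot: [0.527, 0.458, 0.547, -0.461]
wrist_force: [-1.5, -1.4, -5.7]
opening: 0.577
```

```bash
python3 - <<'E'
from h import *
p=tr(-.08)
go([*p,.10],YAW)
E
```

```text
{'time_s': 8.1, 'q': [-0.3763, 0.1028, 1.951, 0.0065, 1.1163, -0.5342], 'eef_pos': [0.4642, -0.0547, 0.1159], 'eef_rot': [0.527, 0.4584, 0.5473, -0.4611], 'wrist_force': [-1.4946, -1.3705, -5.6689], 'opening': 0.5767}
turn [-0.62 -1.12  1.23] shift now [ 0.0157  0.01   -0.0038] shift after [ 0.0159  0.0097 -0.004 ]
```

carry_out(
  motion=[-0.6,-1.1,1.2,0.008,0.005,-0.002,1,0,0,0,0.007,0.004,-0.002,1,0,0,0,0,0,0,1,0,0,0,0,0,0,1],
)

```text
time_s: 8.5
eef_pos: [0.4706, -0.049, 0.0971]
eef_rot: [0.538, 0.456, 0.542, -0.458]
wrist_force: [0.1, -0.4, -4.2]
opening: 0.577
```

```bash
python3 - <<'E'
from h import *
p=tr(-.08)
go([*p,.0405],YAW)
for c in("top","side"):
    ctrl.camera(c);lm(c,"carrier");lm(c,"carrier_grip")
im=ctrl.camera("top");cv2.imwrite("pics/t2.png",rect("top",im,.53,-.03,.34,.02,600))
E
```

```text
{'time_s': 8.5, 'q': [-0.3548, 0.1325, 1.963, -0.0009, 1.0525, -0.5208], 'eef_pos': [0.4706, -0.049, 0.0971], 'eef_rot': [0.5378, 0.4557, 0.5419, -0.4578], 'wrist_force': [0.1103, -0.3996, -4.2132], 'opening': 0.5774}
turn [ 0.04 -0.15  0.34] shift now [0.0566 0.0028 0.0008] shift after [0.0566 0.0024 0.0006]
top landm carrier 0.85 [ 0.3485 -0.2389 -0.0035] [419. 285.]
top landm carrier 0.78 [ 0.4717 -0.0474  0.0776] [342. 230.]
top landm carrier 0.75 [ 0.1988 -0.3795  0.0017] [481. 348.]
top landm carrier 0.58 [ 0.3595 -0.4363  0.0008] [501. 280.]
top landm carrier_grip 0.88 [ 0.4734 -0.047   0.1155] [342. 226.]
top landm carrier_grip 0.88 [ 0.1967 -0.3817  0.0366] [488. 350.]
top landm carrier_grip 0.78 [0.3649 0.1622 0.0386] [253. 278.]
top landm carrier_grip 0.77 [ 0.3606 -0.4345  0.0411] [507. 278.]
top landm carrier_grip 0.7 [ 0.3503 -0.2401  0.0364] [423. 283.]
side landm carrier 0.93 [ 0.3595 -0.4389 -0.0035] [387. 197.]
side landm carrier 0.89 [ 0.4722 -0.0524  0.0776] [315. 232.]
side landm carrier 0.73 [0.363  0.1663 0.0012] [323. 316.]
side landm carrier 0.71 [ 0.3472 -0.238   0.0009] [375. 228.]
side landm carrier_grip 0.84 [ 0.3574 -0.4347  0.0394] [389. 187.]
side landm carrier_grip 0.66 [0.3645 0.1651 0.041 ] [323. 304.]
side landm carrier_grip 0.65 [ 0.4685 -0.0485  0.1145] [316. 222.]
side landm carrier_grip 0.65 [ 0.3474 -0.2374  0.0375] [376. 219.]
```

View pics/t2.png

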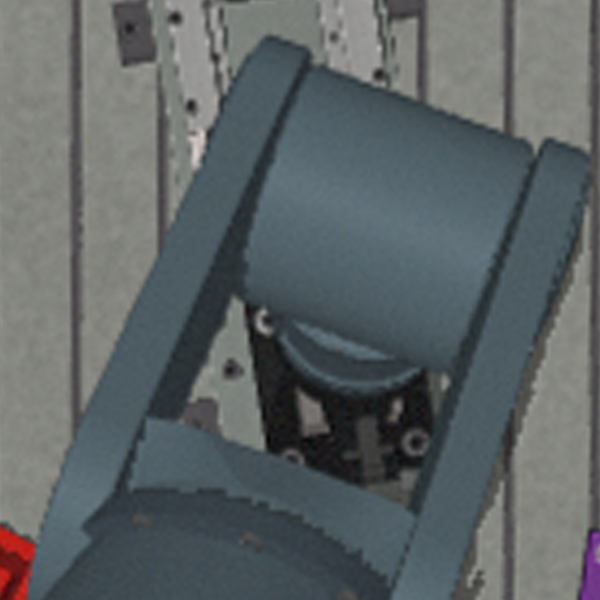

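carry_out(
  motion=[0,-0.1,0.3,0.012,0.0024,0.0006,1,0,0,0,0.012,0,0,1,0,0,0,0.012,0,0,1,0,0,0,0.006,0,0,1,0,0,0,0,0,0,1],
)

```text
time_s: 9.35
eef_pos: [0.4741, -0.0496, 0.0544]
eef_rot: [0.541, 0.457, 0.539, -0.456]
wrist_force: [0.3, -0.1, -6.1]
opening: 0.578
```

```bash
python3 - <<'E'
from h import *
go([*tr(-.08),.0405],YAW)
E
```

```text
{'time_s': 9.35, 'q': [-0.3542, 0.2115, 1.9794, 0.0004, 0.9481, -0.5206], 'eef_pos': [0.4741, -0.0496, 0.0544], 'eef_rot': [0.5406, 0.4572, 0.5389, -0.4563], 'wrist_force': [0.2936, -0.0906, -6.1184], 'opening': 0.5782}
turn [ 0.02  0.06 -0.14] shift now [ 0.0139 -0.0009 -0.0006] shift after [ 0.0139 -0.0009 -0.0005]
```

carry_out(
  motion=[0,0,-0.1,0.006,-0.0009,-0.0005,1,0,0,0,0.004,0,0,1,0,0,0,0.002,0,0,1,0,0,0,0.001,0,0,1,0,0,0,0,0,0,1],
)

```text
time_s: 9.85
eef_pos: [0.4735, -0.0494, 0.0407]
eef_rot: [0.54, 0.457, 0.539, -0.457]
wrist_force: [-0.1, 1.0, -4.9]
opening: 0.575
```

```bash
python3 - <<'E'
from h import *
go([*tr(-.08),.0398],YAW)
E
```

```text
{'time_s': 9.85, 'q': [-0.3535, 0.2378, 1.9836, -0.0008, 0.9186, -0.5193], 'eef_pos': [0.4735, -0.0494, 0.0407], 'eef_rot': [0.5404, 0.4567, 0.5392, -0.4568], 'wrist_force': [-0.0742, 1.0145, -4.8986], 'opening': 0.5755}
turn [ 0.03  0.08 -0.06] shift now [ 0.0009 -0.0004 -0.0002] shift after [ 0.0009 -0.0004 -0.0002]
```

carry_out(
  motion=[0,0,0,0.001,0,0,1,0,0,0,0.0005,0,0,1,0,0,0,0,0,0,1],
)

```text
time_s: 10.15
eef_pos: [0.474, -0.0495, 0.0399]
eef_rot: [0.541, 0.457, 0.539, -0.457]
wrist_force: [-0.1, -0.6, -5.1]
opening: 0.576
```

carry_out(
  motion=[0,0,0,0.001,0,0,1,0,0,0,0.001,0,0,1,0,0,0,0,0,0,1],
)

```text
time_s: 10.45
eef_pos: [0.4744, -0.0496, 0.04]
eef_rot: [0.541, 0.457, 0.539, -0.457]
wrist_force: [-0.6, 0.3, -4.7]
opening: 0.579
```

carry_out(
  motion=[0,0,0,0.003,0,0,1,0,0,0,0,0,0,1],
)

```text
time_s: 10.65
eef_pos: [0.4753, -0.0499, 0.0405]
eef_rot: [0.541, 0.456, 0.539, -0.457]
wrist_force: [0.5, -0.1, -4.9]
opening: 0.576
```

carry_out(
  motion=[0,0,0,0.002,0,0,1],
)

```text
time_s: 10.75
eef_pos: [0.4761, -0.0502, 0.0397]
eef_rot: [0.542, 0.456, 0.539, -0.456]
wrist_force: [-7.9, 1.9, 27.4]
opening: 0.573
```

carry_out(
  motion=[0,0,0,0.002,0,0,1],
)

```text
time_s: 10.85
eef_pos: [0.4761, -0.0502, 0.0396]
eef_rot: [0.541, 0.456, 0.539, -0.457]
wrist_force: [-16.2, 4.4, 38.8]
opening: 0.576
```

carry_out(
  motion=[0,0,0,0,0,0,1,0,0,0,0,0,0,-0.25,0,0,0,0,0,0,-0.25,0,0,0,0,0,0,-0.25,0,0,0,0,0,0,-0.25],
)

```text
time_s: 11.35
eef_pos: [0.478, -0.0509, 0.0402]
eef_rot: [0.543, 0.457, 0.538, -0.456]
wrist_force: [-0.3, -0.1, 0.4]
opening: 0.623
```

```bash
python3 - <<'E'
from h import *
go([*tr(.0),.041],YAW)
E
```

```text
{'time_s': 11.35, 'q': [-0.3525, 0.2446, 1.9762, -0.0022, 0.9136, -0.5191], 'eef_pos': [0.478, -0.0509, 0.0402], 'eef_rot': [0.5428, 0.4566, 0.5376, -0.456], 'wrist_force': [-0.2654, -0.0525, 0.3859], 'opening': 0.623}
turn [ 0.12  0.29 -0.3 ] shift now [-0.0004  0.0754 -0.0023] shift after [-0.0008  0.0754 -0.0025]
```

carry_out(
  motion=[0.1,0.3,-0.3,-0.001,0.005,-0.0025,-0.25,0,0,0,0,0.01,0,-0.25,0,0,0,0,0.01,0,-0.25,0,0,0,0,0.01,0,-0.25,0,0,0,0,0.01,0,-0.25,0,0,0,0,0.005,0,-0.25],
)

```text
time_s: 11.95
eef_pos: [0.5261, -0.039, 0.0397]
eef_rot: [0.536, 0.454, 0.544, -0.459]
wrist_force: [-5.4, -2.1, 3.8]
opening: 0.625
```

```bash
python3 - <<'E'
from h import *
go([*tr(.0),.041],YAW)
ctrl.camera("side");lm("side","carrier");lm("side","carrier_grip")
E
```

```text
{'time_s': 11.95, 'q': [-0.2978, 0.3443, 1.843, -0.0028, 0.9664, -0.4629], 'eef_pos': [0.5261, -0.039, 0.0397], 'eef_rot': [0.5362, 0.4542, 0.5435, -0.4591], 'wrist_force': [-5.4205, -2.1107, 3.7749], 'opening': 0.625}
turn [ 0.05 -0.19  0.68] shift now [-0.0016  0.026   0.0013] shift after [-0.0013  0.0261  0.0013]
side landm carrier 0.94 [ 3.466e-01 -2.395e-01  3.000e-04] [375. 228.]
side landm carrier 0.85 [ 0.3584 -0.4379 -0.0043] [387. 197.]
side landm carrier 0.81 [ 0.5282 -0.0445  0.0218] [296. 245.]
side landm carrier_grip 0.79 [0.3627 0.1644 0.0384] [324. 305.]
side landm carrier_grip 0.78 [ 0.3462 -0.2407  0.0407] [376. 217.]
side landm carrier_grip 0.69 [ 0.353  -0.436   0.0404] [390. 186.]
side landm carrier_grip 0.64 [ 0.521  -0.0383  0.0589] [297. 237.]
```

carry_out(
  motion=[0,-0.2,0.7,-0.0015,0.006,0.001,-0.25,0,0,0,0,0.008,0,-0.25,0,0,0,0,0.008,0,-0.25,0,0,0,0,0.008,0,-0.25,0,0,0,0,0.008,0,-0.25,0,0,0,0,0.008,0,-0.25,0,0,0,0,0.004,0,-0.25],
)

```text
time_s: 12.8
eef_pos: [0.5767, -0.031, 0.0406]
eef_rot: [0.539, 0.457, 0.54, -0.457]
wrist_force: [-4.8, -0.5, 3.1]
opening: 0.625
```

```bash
python3 - <<'E'
from h import *
go([*tr(.05),.041],YAW)
im=ctrl.camera("side");lm("side","carrier");lm("side","catch_nose")
cv2.imwrite("pics/s3.png",cv2.resize(im[190:290,210:350],None,fx=5,fy=5,interpolation=cv2.INTER_CUBIC))
E
```

```text
{'time_s': 12.8, 'q': [-0.2593, 0.4272, 1.7216, 0.0003, 0.9941, -0.4255], 'eef_pos': [0.5767, -0.031, 0.0406], 'eef_rot': [0.5393, 0.4567, 0.5402, -0.4569], 'wrist_force': [-4.8377, -0.4742, 3.0915], 'opening': 0.6247}
turn [ 0.01 -0.05  0.06] shift now [-0.0004  0.0248  0.0009] shift after [-0.0004  0.0248  0.0009]
side landm carrier 0.9 [ 3.456e-01 -2.381e-01  1.000e-04] [375. 229.]
side landm carrier 0.78 [ 0.5766 -0.0348  0.0219] [279. 243.]
side landm carrier 0.74 [ 3.600e-01 -4.388e-01  2.000e-04] [387. 196.]
side landm carrier 0.65 [0.3628 0.1631 0.0014] [324. 315.]
side landm catch_nose 0.7 [0.5963 0.0034 0.0329] [266. 246.]
```

View pics/s3.png

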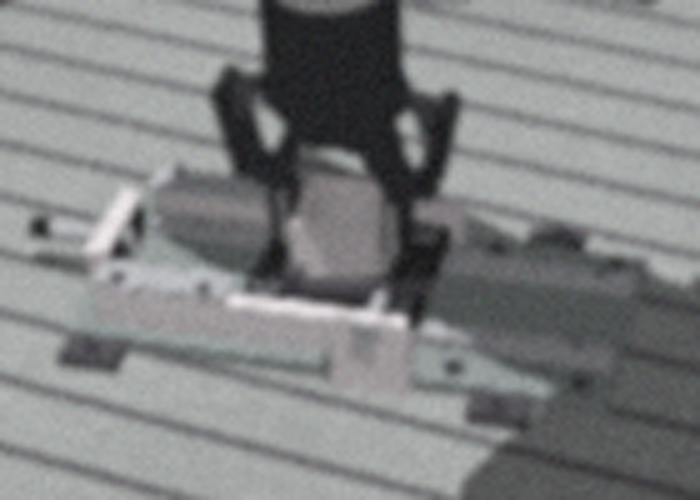

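The carrier (block at about 340,230) is between the guides, and the catch nose reads 33 mm high, so it is riding on the plate. I'll keep pushing.

carry_out(
  motion=[0,0,0,-0.0005,0.006,0.0009,-0.25,0,0,0,0,0.008,0,-0.25,0,0,0,0,0.008,0,-0.25,0,0,0,0,0.008,0,-0.25,0,0,0,0,0.008,0,-0.25,0,0,0,0,0.008,0,-0.25,0,0,0,0,0.008,0,-0.25,0,0,0,0,0.004,0,-0.25],
)

```text
time_s: 13.75
eef_pos: [0.6368, -0.0217, 0.0407]
eef_rot: [0.538, 0.456, 0.541, -0.458]
wrist_force: [-5.5, -1.0, 4.3]
opening: 0.625
```

```bash
python3 - <<'E'
from h import *
go([*tr(.102),.041],YAW)
ctrl.camera("side");lm("side","carrier");lm("side","catch_nose")
E
```

```text
{'time_s': 13.75, 'q': [-0.22, 0.5364, 1.5558, -0.0002, 1.0533, -0.3857], 'eef_pos': [0.6368, -0.0217, 0.0407], 'eef_rot': [0.5385, 0.4562, 0.5409, -0.4576], 'wrist_force': [-5.528, -0.9541, 4.2961], 'opening': 0.6249}
turn [-0.   -0.08  0.21] shift now [-0.0003  0.016   0.0001] shift after [-0.0003  0.016   0.0001]
side landm carrier 0.86 [ 0.6367 -0.0232  0.0175] [258. 242.]
side landm carrier 0.86 [ 0.3469 -0.2388 -0.0012] [375. 229.]
side landm carrier 0.8 [ 0.3635  0.1633 -0.0035] [324. 317.]
side landm carrier 0.67 [ 0.3598 -0.4401  0.0011] [387. 195.]
side landm catch_nose 0.66 [0.5974 0.0054 0.0281] [266. 248.]
```

carry_out(
  motion=[0,0,0.2,0,0.004,0,-0.25,0,0,0,0,0.004,0,-0.25,0,0,0,0,0.003,0,-0.25,0,0,0,0,0.002,0,-0.25],
)

```text
time_s: 14.3
eef_pos: [0.6483, -0.0197, 0.0407]
eef_rot: [0.539, 0.457, 0.541, -0.457]
wrist_force: [-4.8, -0.2, 3.4]
opening: 0.62
```

carry_out(
  motion=[0,0,0,0,0.002,0,-0.25,0,0,0,0,0.002,0,-0.25],
)

```text
time_s: 14.5
eef_pos: [0.6522, -0.019, 0.0406]
eef_rot: [0.538, 0.457, 0.541, -0.457]
wrist_force: [-4.2, -1.2, 2.9]
opening: 0.627
```

carry_out(
  motion=[0,0,0,0,0.002,0,-0.25],
)

```text
time_s: 14.6
eef_pos: [0.6544, -0.0187, 0.0406]
eef_rot: [0.538, 0.457, 0.541, -0.457]
wrist_force: [-3.7, -0.3, 2.5]
opening: 0.627
```

carry_out(
  motion=[0,0,0,0,0.002,0,-0.25],
)

```text
time_s: 14.7
eef_pos: [0.6557, -0.0184, 0.0406]
eef_rot: [0.538, 0.456, 0.541, -0.458]
wrist_force: [-12.2, -2.9, 8.4]
opening: 0.628
```

```bash
python3 - <<'E'
from h import *
go([*tr(.101),.041],YAW)
ctrl.camera("side");lm("side","carrier");lm("side","catch_nose");lm("side","track_home")
E
```

```text
{'time_s': 14.7, 'q': [-0.2087, 0.5719, 1.5007, -0.0001, 1.0749, -0.3744], 'eef_pos': [0.6557, -0.0184, 0.0406], 'eef_rot': [0.5379, 0.4559, 0.5415, -0.4579], 'wrist_force': [-12.2471, -2.8699, 8.3642], 'opening': 0.6278}
turn [-0.   -0.12  0.31] shift now [-0.0004 -0.0041  0.0002] shift after [-0.0004 -0.0041  0.0002]
side landm carrier 0.9 [ 0.3483 -0.2402 -0.0005] [375. 228.]
side landm carrier 0.76 [ 0.3597 -0.441  -0.003 ] [387. 196.]
side landm carrier 0.65 [ 0.3643  0.1638 -0.0032] [323. 316.]
side landm carrier 0.59 [ 0.6579 -0.0203  0.0196] [251. 241.]
side landm catch_nose 0.51 [0.5921 0.0081 0.0171] [267. 252.]
side landm track_home 0.87 [ 0.652  -0.0177  0.0219] [252. 241.]
```

carry_out(
  motion=[0,0,0,0,0.002,0,-0.25,0,0,0,0,0,0,-0.25,0,0,0,0,0,0,-0.5,0,0,0,0,0,0,-0.5,0,0,0,0,0,0,-0.5,0,0,0,0,0,0,-0.5],
)

```text
time_s: 15.5
eef_pos: [0.6587, -0.0183, 0.0411]
eef_rot: [0.538, 0.456, 0.541, -0.458]
wrist_force: [-0.7, -0.0, -0.7]
opening: 0.75
```

carry_out(
  motion=[0,0,0,-0.01,0,0,-0.5,0,0,0,-0.02,0,0,-0.5,0,0,0,-0.04,0,0,-1,0,0,0,-0.045,0,0,-1,0,0,0,-0.045,0,0,-1,0,0,0,-0.02,0,0,-1,0,0,0,0,0,0,-1],
)

```text
time_s: 16.2
eef_pos: [0.6596, -0.018, 0.231]
eef_rot: [0.539, 0.457, 0.541, -0.457]
wrist_force: [0.8, 0.3, -0.3]
opening: 1.002
```

```bash
python3 - <<'E'
from h import *
go([.515,.289,.25],YAW)
im=ctrl.camera("side");lm("side","carrier");lm("side","catch_nose");lm("side","carrier_nest");lm("side","housing")
ctrl.camera("top");lm("top","carrier");lm("top","catch_nose");lm("top","carrier_nest");lm("top","housing")
cv2.imwrite("pics/s4.png",cv2.resize(im[200:280,210:350],None,fx=5,fy=5,interpolation=cv2.INTER_CUBIC))
E
```

```text
{'time_s': 16.2, 'q': [-0.2071, 0.3686, 1.3742, 0.0006, 1.4016, -0.373], 'eef_pos': [0.6596, -0.018, 0.231], 'eef_rot': [0.5387, 0.4566, 0.5407, -0.4572], 'wrist_force': [0.7949, 0.3279, -0.3205], 'opening': 1.0016}
turn [ 0.   -0.09  0.14] shift now [-0.0183 -0.092  -0.3267] shift after [-0.019  -0.092  -0.3267]
side landm carrier 0.92 [ 0.3474 -0.2392 -0.0005] [375. 228.]
side landm carrier 0.85 [ 0.6538 -0.0213  0.0184] [253. 241.]
side landm carrier 0.68 [ 0.3604 -0.4393 -0.0005] [387. 196.]
side landm carrier 0.68 [0.3609 0.1627 0.0032] [325. 315.]
side landm carrier 0.56 [ 0.1938 -0.3788 -0.0027] [433. 216.]
side landm carrier 0.48 [ 0.567  -0.4871 -0.0018] [335. 179.]
side landm catch_nose 0.55 [0.5946 0.0062 0.0198] [267. 251.]
side landm carrier_nest 0.81 [0.3607 0.1623 0.0216] [325. 309.]
side landm carrier_nest 0.72 [ 0.6524 -0.0174  0.0451] [252. 234.]
side landm carrier_nest 0.67 [ 0.3578 -0.4385  0.027 ] [389. 189.]
side landm carrier_nest 0.66 [ 0.3467 -0.2386  0.0243] [376. 222.]
side landm carrier_nest 0.63 [ 0.1912 -0.3851  0.025 ] [435. 208.]
side landm housing 0.79 [ 0.5145  0.2915 -0.0039] [244. 336.]
top landm carrier 0.91 [ 0.3587 -0.4349 -0.0029] [500. 280.]
top landm carrier 0.58 [ 0.1997 -0.3792 -0.0034] [480. 347.]
top landm carrier 0.57 [ 3.509e-01 -2.361e-01 -3.000e-04] [418. 284.]
top landm carrier 0.29 [ 0.5223  0.4773 -0.0064] [132. 216.]
top landm carrier_nest 0.7 [ 0.3473 -0.2372  0.0219] [421. 285.]
top landm carrier_nest 0.64 [ 0.3645 -0.4397  0.025 ] [506. 277.]
top landm carrier_nest 0.57 [ 0.1929 -0.379   0.0229] [484. 351.]
top landm housing 0.84 [ 0.5176  0.2895 -0.0022] [206. 217.]
```

View pics/s4.png

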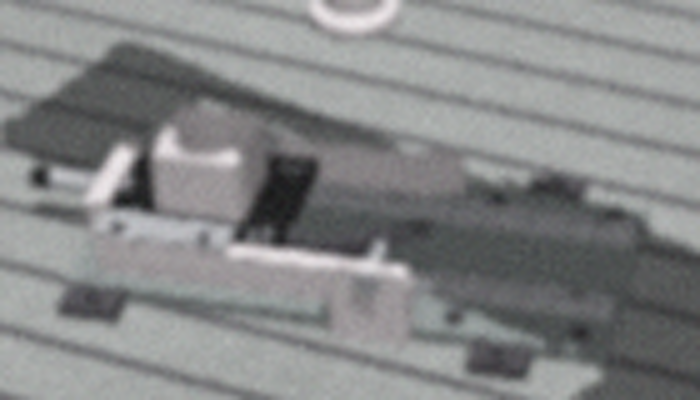

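carry_out(
  motion=[0,0,0,-0.002,-0.009,-0.025,-1,0,0,0,-0.002,-0.009,-0.035,-1,0,0,0,0,-0.01,-0.036,-1,0,0,0,0,-0.01,-0.036,-1,0,0,0,0,-0.01,-0.036,-1,0,0,0,0,-0.01,-0.036,-1,0,0,0,0,-0.01,-0.036,-1,0,0,0,0,-0.009,-0.036,-1,0,0,0,0,-0.009,-0.03,-1,0,0,0,0,0,0,-1],
)

```text
time_s: 17.7
eef_pos: [0.5165, 0.2787, 0.2271]
eef_rot: [0.533, 0.455, 0.544, -0.461]
wrist_force: [-0.0, 0.0, 0.5]
opening: 0.999
```

```bash
python3 - <<'E'
from h import *
go([.5158,.290,.14],YAW)
im=ctrl.camera("top");lm("top","carrier_nest");lm("top","carrier_grip");lm("top","catch_nose");lm("top","housing")
a=rect("top",im,.655,-.02,.12,.072,480);b=rect("top",im,.62,-.01,.18,.02,480)
cv2.imwrite("pics/t5.png",a);cv2.imwrite("pics/t5ab.png",cv2.resize(np.hstack([a,b]),(800,400)))
E
```

```text
{'time_s': 17.7, 'q': [0.2882, 0.2203, 1.5693, 0.0085, 1.3677, 0.1256], 'eef_pos': [0.5165, 0.2787, 0.2271], 'eef_rot': [0.533, 0.4552, 0.544, -0.4613], 'wrist_force': [-0.0349, 0.0232, 0.4794], 'opening': 0.9989}
turn [-0.29 -0.36  0.95] shift now [ 0.0871  0.0025 -0.0107] shift after [ 0.0871  0.0011 -0.0112]
top landm carrier_nest 0.85 [ 0.3492 -0.2365  0.0229] [421. 284.]
top landm carrier_nest 0.83 [0.3667 0.1648 0.0243] [252. 277.]
top landm carrier_nest 0.79 [ 0.6566 -0.0209  0.0472] [330. 157.]
top landm carrier_nest 0.79 [ 0.3614 -0.4406  0.0226] [506. 278.]
top landm carrier_nest 0.64 [ 0.5155  0.2923 -0.0007] [204. 218.]
top landm carrier_nest 0.57 [ 0.1925 -0.3788  0.0231] [484. 351.]
top landm carrier_grip 0.96 [0.3663 0.1607 0.0381] [253. 277.]
top landm carrier_grip 0.67 [ 0.3489 -0.2409  0.0393] [424. 284.]
top landm carrier_grip 0.66 [ 0.1968 -0.3821  0.0364] [488. 350.]
top landm catch_nose 0.68 [0.5976 0.0082 0.0231] [318. 183.]
top landm housing 0.51 [ 0.5154  0.2915 -0.0009] [205. 218.]
```

View pics/t5ab.png

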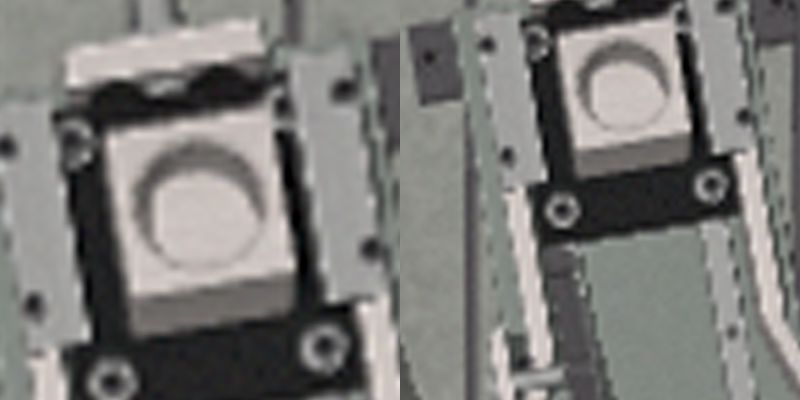

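The left crop shows the bore mouth centred at (199,203), which puts the nest at about (0.654, -0.020). The plate's trailing edge lies just ahead of the catch (right crop, 563,245), and the catch is down. Next is the housing.

carry_out(
  motion=[-0.3,-0.4,0.9,0,0.001,-0.01,-1,0,0,0,0.02,0,0,-1,0,0,0,0.025,0,0,-1,0,0,0,0.02,0,0,-1,0,0,0,0,0,0,-1],
)

```text
time_s: 18.45
eef_pos: [0.5223, 0.2828, 0.1615]
eef_rot: [0.539, 0.461, 0.535, -0.459]
wrist_force: [-0.1, -1.1, -0.2]
opening: 0.998
```

```bash
python3 - <<'E'
from h import *
go([.5158,.2905,.115],YAW)
ctrl.camera("side");lm("side","housing")
E
```

```text
{'time_s': 18.45, 'q': [0.2987, 0.2877, 1.6252, -0.004, 1.2222, 0.1459], 'eef_pos': [0.5223, 0.2828, 0.1615], 'eef_rot': [0.5394, 0.4613, 0.5346, -0.4588], 'wrist_force': [-0.1237, -1.1329, -0.1789], 'opening': 0.9978}
turn [-0.67  0.16 -0.4 ] shift now [ 0.0465 -0.0056 -0.0087] shift after [ 0.0465 -0.0052 -0.0087]
side landm housing 0.76 [ 0.5141  0.2899 -0.0046] [245. 336.]
side landm housing 0.52 [ 0.5519 -0.0308  0.0202] [286. 247.]
side landm housing 0.49 [ 0.6545 -0.015   0.0426] [251. 235.]
```

carry_out(
  motion=[-0.6,0.1,-0.4,0,-0.0055,-0.0087,-1,0,0,0,0,0,0,-1,0,0,0,0,0,0,-1],
)

```text
time_s: 18.85
eef_pos: [0.5189, 0.2926, 0.1685]
eef_rot: [0.542, 0.46, 0.537, -0.454]
wrist_force: [0.2, -0.4, -0.3]
opening: 1.001
```

```bash
python3 - <<'E'
from h import *
go([.5155,.2903,.041],YAW)
E
```

```text
{'time_s': 18.85, 'q': [0.3148, 0.281, 1.6187, -0.0009, 1.232, 0.1497], 'eef_pos': [0.5189, 0.2926, 0.1685], 'eef_rot': [0.5417, 0.4598, 0.5375, -0.4541], 'wrist_force': [0.2149, -0.4424, -0.2844], 'opening': 1.0008}
turn [-0.02 -0.04 -0.57] shift now [ 0.1274 -0.005   0.0018] shift after [ 0.1275 -0.0038  0.0017]
```

carry_out(
  motion=[0,0,-0.5,0,-0.004,0.0017,-1,0,0,0,0.015,0,0,-1,0,0,0,0.015,0,0,-1,0,0,0,0.015,0,0,-1,0,0,0,0.01,0,0,-1,0,0,0,0,0,0,-1],
)

```text
time_s: 19.45
eef_pos: [0.5146, 0.2899, 0.1087]
eef_rot: [0.54, 0.457, 0.54, -0.457]
wrist_force: [0.2, -0.3, 0.4]
opening: 1.003
```

```bash
python3 - <<'E'
from h import *
go([.5155,.2903,.041],YAW)
E
```

```text
{'time_s': 19.45, 'q': [0.3119, 0.3496, 1.6635, 0.0005, 1.1277, 0.1464], 'eef_pos': [0.5146, 0.2899, 0.1087], 'eef_rot': [0.5396, 0.4573, 0.5396, -0.4567], 'wrist_force': [0.1755, -0.2505, 0.4187], 'opening': 1.0025}
turn [-0.03 -0.03 -0.04] shift now [ 0.0677  0.0009 -0.0003] shift after [ 0.0677  0.001  -0.0003]
```

carry_out(
  motion=[0,0,0,0.015,0,0,-1,0,0,0,0.015,0,0,-1,0,0,0,0.015,0,0,-1,0,0,0,0.012,0,0,-1,0,0,0,0.005,0,0,-1,0,0,0,0,0,0,-1],
)

```text
time_s: 20.05
eef_pos: [0.5141, 0.2896, 0.04]
eef_rot: [0.539, 0.457, 0.54, -0.457]
wrist_force: [0.8, -0.1, 0.4]
opening: 0.999
```

```bash
python3 - <<'E'
from h import *
go([.5155,.2903,.041],YAW)
E
```

```text
{'time_s': 20.05, 'q': [0.3118, 0.4506, 1.6884, 0.0005, 1.0036, 0.1464], 'eef_pos': [0.5141, 0.2896, 0.04], 'eef_rot': [0.5392, 0.4568, 0.5398, -0.4573], 'wrist_force': [0.7905, -0.1205, 0.3595], 'opening': 0.9986}
turn [-0.04 -0.01  0.06] shift now [-0.001   0.0015 -0.0005] shift after [-0.001   0.0015 -0.0005]
```

carry_out(
  motion=[0,0,0,-0.001,0.0012,0,0,0,0,0,0,0,0,0,0,0,0,0,0,0,0.1,0,0,0,0,0,0,0.1,0,0,0,0,0,0,1,0,0,0,0,0,0,1,0,0,0,0,0,0,1,0,0,0,0,0,0,1,0,0,0,0,0,0,1],
)

```text
time_s: 20.95
eef_pos: [0.5169, 0.2904, 0.0433]
eef_rot: [0.54, 0.458, 0.539, -0.456]
wrist_force: [-0.5, -0.3, -0.6]
opening: 0.38
```

carry_out(
  motion=[0,0,0,0,0,0,1,0,0,0,0,0,0,1],
)

```text
time_s: 21.15
eef_pos: [0.5169, 0.2904, 0.0433]
eef_rot: [0.54, 0.458, 0.539, -0.456]
wrist_force: [-0.4, -0.6, -1.2]
opening: 0.379
```

carry_out(
  motion=[0,0,0,-0.01,0,0,1,0,0,0,-0.02,0,0,1,0,0,0,-0.03,0,0,1,0,0,0,-0.03,0,0,1,0,0,0,-0.025,0,0,1,0,0,0,-0.01,0,0,1,0,0,0,0,0,0,1],
)

```text
time_s: 21.85
eef_pos: [0.5144, 0.2895, 0.1731]
eef_rot: [0.539, 0.456, 0.54, -0.458]
wrist_force: [0.4, 0.3, -2.7]
opening: 0.378
```

```bash
python3 - <<'E'
from h import *
go([.6543,-.0198,.165],YAW)
im=ctrl.camera("side");lm("side","housing")
ctrl.camera("top");lm("top","housing")
E
```

```text
{'time_s': 21.85, 'q': [0.3115, 0.2726, 1.6192, 0.0004, 1.2525, 0.1461], 'eef_pos': [0.5144, 0.2895, 0.1731], 'eef_rot': [0.5389, 0.4563, 0.5402, -0.4578], 'wrist_force': [0.3931, 0.2702, -2.7004], 'opening': 0.3781}
turn [-0.03 -0.    0.16] shift now [0.0078 0.0871 0.3281] shift after [0.0081 0.0869 0.3282]
side landm housing 0.89 [0.514  0.2889 0.1272] [240. 295.]
side landm housing 0.6 [ 0.6835 -0.2667 -0.0029] [279. 203.]
top landm housing 0.68 [0.5159 0.2891 0.1253] [190. 207.]
```

carry_out(
  motion=[0,0,0,0,0.005,0.02,1,0,0,0,0,0.009,0.034,1,0,0,0,0,0.01,0.037,1,0,0,0,0,0.01,0.037,1,0,0,0,0,0.01,0.037,1,0,0,0,0,0.01,0.037,1,0,0,0,0,0.01,0.037,1,0,0,0,0,0.009,0.034,1,0,0,0,0,0.005,0.02,1,0,0,0,0,0,0,1],
)

```text
time_s: 23.05
eef_pos: [0.6325, 0.0027, 0.1485]
eef_rot: [0.531, 0.447, 0.55, -0.465]
wrist_force: [0.2, 0.4, -2.8]
opening: 0.381
```

```bash
python3 - <<'E'
from h import *
go([.6543,-.0198,.15],YAW)
E
```

```text
{'time_s': 23.05, 'q': [-0.1786, 0.4104, 1.4913, -0.0092, 1.2764, -0.3444], 'eef_pos': [0.6325, 0.0027, 0.1485], 'eef_rot': [0.5306, 0.4469, 0.5499, -0.4652], 'wrist_force': [0.2306, 0.3579, -2.756], 'opening': 0.3806}
turn [ 0.16 -0.24  2.14] shift now [-0.0023  0.0176  0.0258] shift after [-0.0015  0.0178  0.0258]
```

carry_out(
  motion=[0.1,-0.2,2.1,-0.002,0.009,0.013,1,0,0,0,0,0.008,0.012,1,0,0,0,0,0,0,1,0,0,0,0,0,0,1],
)

```text
time_s: 23.45
eef_pos: [0.6507, -0.018, 0.1441]
eef_rot: [0.536, 0.455, 0.544, -0.458]
wrist_force: [-0.7, 1.0, -2.2]
opening: 0.378
```

```bash
python3 - <<'E'
from h import *
go([.6543,-.0198,.14],YAW)
ctrl.camera("side");lm("side","housing");lm("side","carrier_nest")
ctrl.camera("top");lm("top","housing")
E
```

```text
{'time_s': 23.45, 'q': [-0.2105, 0.4357, 1.4653, 0.0017, 1.2526, -0.3772], 'eef_pos': [0.6507, -0.018, 0.1441], 'eef_rot': [0.5358, 0.4552, 0.5438, -0.4583], 'wrist_force': [-0.714, 1.041, -2.1793], 'opening': 0.3778}
turn [ 0.03 -0.34  0.61] shift now [0.004  0.0033 0.0024] shift after [0.0041 0.0033 0.0023]
side landm housing 0.77 [ 0.6485 -0.0177  0.1016] [251. 218.]
side landm carrier_nest 0.87 [ 0.6534 -0.018   0.0449] [251. 234.]
side landm carrier_nest 0.83 [0.3586 0.1668 0.0232] [325. 310.]
side landm carrier_nest 0.8 [ 0.3426 -0.2344  0.0273] [377. 222.]
side landm carrier_nest 0.74 [ 0.3541 -0.4379  0.0298] [390. 189.]
```

carry_out(
  motion=[0,-0.3,0.6,0,0.004,0.001,1,0,0,0,0,0,0,1,0,0,0,0,0,0,1],
)

```text
time_s: 24.0
eef_pos: [0.6556, -0.0175, 0.1456]
eef_rot: [0.541, 0.457, 0.539, -0.456]
wrist_force: [-0.6, -0.4, -2.7]
opening: 0.377
```

```bash
python3 - <<'E'
from h import *
go([.655,-.0193,.117],YAW)
im=ctrl.camera("side");lm("side","housing");lm("side","carrier_nest");lm("side","catch_nose")
cv2.imwrite("pics/s6.png",cv2.resize(im[180:270,210:320],None,fx=6,fy=6,interpolation=cv2.INTER_CUBIC))
E
```

```text
{'time_s': 24.0, 'q': [-0.2075, 0.4342, 1.464, 0.0003, 1.2398, -0.3755], 'eef_pos': [0.6556, -0.0175, 0.1456], 'eef_rot': [0.5412, 0.457, 0.5391, -0.4556], 'wrist_force': [-0.5876, -0.365, -2.6761], 'opening': 0.3772}
turn [ 0.12  0.06 -0.2 ] shift now [ 0.0286 -0.001   0.0016] shift after [ 0.0286 -0.0009  0.0016]
side landm housing 0.88 [ 0.6532 -0.0193  0.1   ] [250. 218.]
side landm carrier_nest 0.9 [ 0.6527 -0.0169  0.0436] [252. 235.]
side landm carrier_nest 0.8 [ 0.3588 -0.4411  0.0292] [389. 188.]
side landm carrier_nest 0.67 [ 0.3453 -0.237   0.0247] [376. 222.]
side landm carrier_nest 0.64 [0.3608 0.1639 0.02  ] [325. 310.]
side landm catch_nose 0.52 [0.5927 0.0037 0.02  ] [268. 250.]
```

View pics/s6.png

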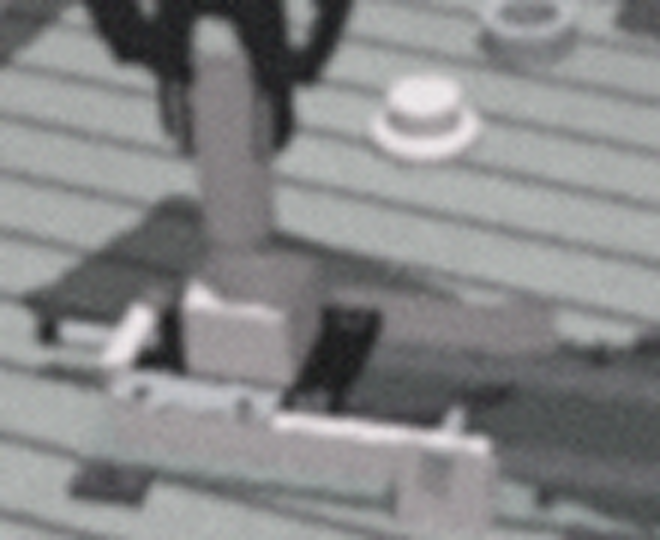

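The housing (238,240) is above the bore and the catch nose is still down. I'll lower it gently.

carry_out(
  motion=[0.1,0,-0.2,0.006,-0.0005,0.0012,1,0,0,0,0.007,0,0,1,0,0,0,0.007,0,0,1,0,0,0,0.005,0,0,1,0,0,0,0,0,0,1],
)

```text
time_s: 24.7
eef_pos: [0.6546, -0.0193, 0.1173]
eef_rot: [0.539, 0.456, 0.54, -0.458]
wrist_force: [-0.6, -0.8, -3.0]
opening: 0.383
```

```bash
python3 - <<'E'
from h import *
go([.655,-.0193,.0873],YAW)
E
```

```text
{'time_s': 24.7, 'q': [-0.2097, 0.4678, 1.4787, -0.0012, 1.1968, -0.3746], 'eef_pos': [0.6546, -0.0193, 0.1173], 'eef_rot': [0.5392, 0.4564, 0.5399, -0.4576], 'wrist_force': [-0.5655, -0.7874, -2.9506], 'opening': 0.3833}
turn [-0.03  0.03  0.11] shift now [0.03   0.0004 0.0001] shift after [0.03   0.0004 0.0001]
```

carry_out(
  motion=[0,0,0.1,0.003,0,0,1,0,0,0,0.003,0,0,1,0,0,0,0.002,0,0,1],
)

```text
time_s: 25.0
eef_pos: [0.6548, -0.0193, 0.1088]
eef_rot: [0.54, 0.457, 0.539, -0.457]
wrist_force: [0.2, 0.3, -2.6]
opening: 0.383
```

carry_out(
  motion=[0,0,0,0.004,0,0,1,0,0,0,0.005,0,0,1,0,0,0,0.004,0,0,1,0,0,0,0.003,0,0,1,0,0,0,0.001,0,0,1],
)

```text
time_s: 25.5
eef_pos: [0.6549, -0.0193, 0.0904]
eef_rot: [0.54, 0.457, 0.539, -0.457]
wrist_force: [0.2, -0.0, -3.1]
opening: 0.382
```

```bash
python3 - <<'E'
from h import *
go([.655,-.0193,.0873],YAW)
E
```

```text
{'time_s': 25.5, 'q': [-0.2101, 0.4998, 1.493, -0.0004, 1.1482, -0.3753], 'eef_pos': [0.6549, -0.0193, 0.0904], 'eef_rot': [0.5398, 0.457, 0.5393, -0.457], 'wrist_force': [0.1604, -0.0158, -3.1288], 'opening': 0.3824}
turn [-0.03  0.03 -0.02] shift now [0.0031 0.0001 0.    ] shift after [0.0031 0.0001 0.    ]
```

carry_out(
  motion=[0,0,0,0.0015,0,0,1,0,0,0,0.001,0,0,1],
)

```text
time_s: 25.7
eef_pos: [0.6549, -0.0193, 0.0877]
eef_rot: [0.54, 0.457, 0.539, -0.457]
wrist_force: [-0.0, 0.5, -3.2]
opening: 0.383
```

carry_out(
  motion=[0,0,0,0.001,0,0,1],
)

```text
time_s: 25.8
eef_pos: [0.6551, -0.0194, 0.0873]
eef_rot: [0.54, 0.457, 0.539, -0.457]
wrist_force: [-4.1, 0.8, 5.6]
opening: 0.381
```

carry_out(
  motion=[0,0,0,0.001,0,0,1],
)

```text
time_s: 25.9
eef_pos: [0.6551, -0.0195, 0.0872]
eef_rot: [0.54, 0.457, 0.539, -0.457]
wrist_force: [-5.1, -0.2, 7.1]
opening: 0.378
```

carry_out(
  motion=[0,0,0,0,0,0,1,0,0,0,0,0,0,0.1,0,0,0,0,0,0,0,0,0,0,0,0,0,-0.3,0,0,0,0,0,0,-0.5,0,0,0,0,0,0,-0.5,0,0,0,0,0,0,-0.5],
)

```text
time_s: 26.6
eef_pos: [0.657, -0.0198, 0.0888]
eef_rot: [0.541, 0.458, 0.538, -0.456]
wrist_force: [0.4, -0.4, -0.0]
opening: 0.749
```

```bash
python3 - <<'E'
from h import *
go([.655,-.0193,.0873],YAW)
E
```

```text
{'time_s': 26.6, 'q': [-0.21, 0.5028, 1.4921, -0.0006, 1.141, -0.3753], 'eef_pos': [0.657, -0.0198, 0.0888], 'eef_rot': [0.5415, 0.4577, 0.5378, -0.4562], 'wrist_force': [0.3533, -0.3947, -0.0498], 'opening': 0.7495}
turn [-0.02  0.15 -0.29] shift now [ 0.0015 -0.0019 -0.0008] shift after [ 0.0015 -0.0019 -0.0008]
```

carry_out(
  motion=[0,0.1,-0.3,-0.01,-0.002,0,-0.5,0,0,0,-0.02,0,0,-0.5,0,0,0,-0.03,0,0,-0.5,0,0,0,-0.04,0,0,-0.5,0,0,0,-0.04,0,0,-0.5,0,0,0,0,-0.04,0,-0.5,0,0,0,0,-0.045,0,-0.5,0,0,0,0,-0.045,-0.03,-0.5,0,0,0,0,-0.045,-0.04,-0.5,0,0,0,0,-0.04,-0.04,-0.5],
)

```text
time_s: 27.6
eef_pos: [0.4407, 0.0397, 0.2405]
eef_rot: [0.541, 0.459, 0.535, -0.458]
wrist_force: [-0.1, 0.6, 0.4]
opening: 0.749
```

carry_out(
  motion=[0,0,0,0,-0.01,-0.045,-0.5,0,0,0,0,0,-0.045,-0.5,0,0,0,0,0,-0.04,-0.5,0,0,0,0,0,0,-0.5,0,0,0,0,0,0,-0.5],
)

```text
time_s: 28.1
eef_pos: [0.4033, 0.1731, 0.2445]
eef_rot: [0.543, 0.46, 0.535, -0.455]
wrist_force: [0.5, -0.7, -0.5]
opening: 0.753
```

```bash
python3 - <<'E'
from h import *
st()
im=ctrl.camera("side")
for t in("housing","carrier","catch_nose"):lm("side",t)
im2=ctrl.camera("top")
for t in("housing","carrier","catch_nose"):lm("top",t)
a=cv2.resize(im[170:290,200:330],(433,400),interpolation=cv2.INTER_CUBIC);b=rect("top",im2,.62,-.01,.2,.03,400)[:,:360]
cv2.imwrite("pics/f.png",np.hstack([a,b]))
E
```

```text
{'time_s': 28.1, 'q': [0.1372, -0.1597, 1.9236, -0.0048, 1.3641, -0.0245], 'eef_pos': [0.4033, 0.1731, 0.2445], 'eef_rot': [0.5434, 0.4602, 0.5345, -0.4553], 'wrist_force': [0.5212, -0.7382, -0.48], 'opening': 0.7527}
side landm housing 0.81 [ 0.652  -0.021   0.0423] [252. 235.]
side landm housing 0.23 [0.5934 0.0036 0.0186] [268. 251.]
side landm carrier 0.95 [ 0.6574 -0.0194  0.0207] [251. 241.]
side landm carrier 0.94 [ 0.3604 -0.4409 -0.0016] [387. 196.]
side landm carrier 0.85 [0.3641 0.1654 0.0021] [323. 315.]
side landm carrier 0.75 [ 0.1919 -0.3788 -0.0059] [433. 217.]
side landm carrier 0.65 [ 0.3477 -0.2412  0.0011] [375. 228.]
side landm carrier 0.41 [ 0.6509 -0.0194  0.0423] [253. 235.]
side landm catch_nose 0.62 [ 0.5185  0.4751 -0.0035] [200. 399.]
side landm catch_nose 0.51 [0.5922 0.0054 0.0205] [268. 251.]
top landm housing 0.56 [ 0.6582 -0.0174  0.0444] [328. 157.]
top landm housing 0.17 [ 0.6524 -0.0154  0.02  ] [327. 162.]
top landm carrier 0.95 [ 0.3499 -0.2381 -0.0036] [419. 284.]
top landm carrier 0.84 [ 0.2019 -0.3791  0.0017] [481. 346.]
top landm carrier 0.82 [ 0.6551 -0.0191  0.0221] [329. 161.]
top landm carrier 0.79 [ 0.3567 -0.4327 -0.001 ] [499. 281.]
top landm carrier 0.69 [ 0.3596  0.1589 -0.0047] [257. 281.]
top landm catch_nose 0.43 [0.5963 0.0085 0.0203] [318. 184.]
```

View pics/f.png

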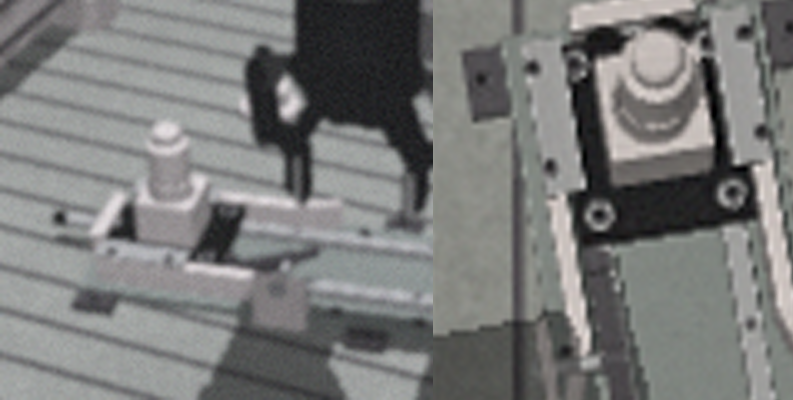

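The housing stands upright in the nest (side crop 168,180) with its base at about 43 mm, where the floor is at 44. The catch lies down behind the plate (nose about 20 mm up, expected 22), and the robot is clear, so I'm handing in.

```bash
python3 -c "
from bench import ctrl
print(ctrl.hand_in())"
```

```text
the job is handed in; nothing more can be done
None
```

The job is done and handed in at about 28 s of robot time. I set the black carrier on the infeed and pushed it to the end stop, where the push force rose from about 4 to 12 N. Its edge lifted the catch, which dropped behind it without the robot touching it. Then I set the housing down in the nest until it met the floor, released it and backed away.

**Last checks:**
- **Housing:** it stands upright, with its base read at 42–44 mm; the nest floor is at 44 mm. Floor contact also came at the height I expected, within 0.1 mm.
- **Catch:** the nose reads about 20 mm high in both cameras, against 22 mm when fully down.
- **Carrier:** it reads within about 5 mm of the home point.
- **Bystanders:** the robot did not go near them. I did not measure their positions again at the end.

**What disagreed:** right after release, camera readings of the carrier along the track differed by up to 4 mm from the robot's own position at the stop. It may have crept back slightly from the stop, within the catch's 6 mm of play, or this may only be camera noise. While setting the carrier down I briefly pressed it onto the strips with about 40 N at the wrist, a third of the wrist limit.

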